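# Settle a grinding wheel on the balancing rollers

### The arm

A 6-joint arm with a two-finger parallel gripper is mounted at the origin on the work surface. World frame = base frame: x ahead of the robot, y to its left, z up, the work surface at z = 0. Lengths are in mm, angles in rad, forces in N, time in s.
With the tool pointing down it reaches from about 325 to 875 mm from the base axis. Payload 4.4 kg.
Tool frame: the origin (TCP) lies on the centre line of the jaws, within the pads' length; the fingertips stand ahead of it and the grasp point (between the pads) lies 6 mm ahead of it (ctrl.tcp_to_tips is the z of the fingertips in the tool frame, in mm); z points along the fingers, y is the direction in which the jaws open and shut (so a half turn about z gives the same grasp; the last joint's range is limited). The gripper opens to 85 mm and grips with 20 to 120 N. Pads are 22 mm wide; open, the fingers measure 114 mm over their backs; the gripper's body (76 mm by 85 mm) begins 54 mm behind the grasp point. The pads swing forward as they close: fully open they stand 13 mm farther back than shut.
Start: joints at [-1.456, 0.207, 1.542, -0, 1.393, -0.15], TCP at [151.029, -554.813, 256.282] pointing down, gripper open.
Joint ranges: [-2.73, 2.73], [-0.86, 2.22], [0.23, 2.46], [-1.11, 4.25], [0.08, 2.63], [-2.82, 2.82]. Speed limits (rad/s): [2.79, 2.79, 3.14, 3.14, 3.14, 3.14].

### API

Orientations are given as a 3x3 rotation matrix whose columns are the frame's x, y, z axes.
In Python, from plant import ctrl, sensors, optics gives the robot as it stands. Calls block until the motion is done:
- ctrl.move_ptp(position, orientation): joint-space move of the TCP to a pose.
- ctrl.move_l(position, rot=None, vel=150, threshold=None): straight line of the TCP; rot=None keeps the orientation; vel is the mean speed in mm/s. With threshold (N) it stops when the force on the tool has changed by that much, and returns True; else False.
- ctrl.set_joints(angles): joint-space move.
- ctrl.gripper_to(opening, force=None): finger opening in mm; force is the grip in N (None keeps the last); returns when the fingers have stopped.
- ctrl.hold(seconds).
- ctrl.solve_ik(position, orientation): joint angles nearest the present ones, or None.
- sensors.read_state(): the state.
- optics.grab_frame(name): name is "scene" or "side" or "wrist"; returns (picture, depth): 480x640x3 uint8, red, green, blue; 480x640 float32, mm along the optical axis (not along the pixel's ray), 0 where there is no reading.
- optics.camera_params(name): a dict with "mtx" (3x3 intrinsics, pixels), "k1" (the pictures are not rectified: a ray, as slopes to the right and down, at radius r is drawn at 1 + k1 r^2 times it, then the intrinsics apply), "R" (3x3) and "t" (3): a world point X has camera coordinates R X + t; the wrist camera has in their place "T_tool_cam" (4x4, takes a point from camera to tool coordinates, whose origin is the TCP and whose axes are the flange's). Camera axes: x right, y down, z forward; pixel columns grow to the right and rows downward; lengths in mm; the calibration is good to about 2 mm. A picture is of the moment at which its call begins: read the wrist's pose just before it. camera_params takes no time and is no camera call.
A pose or a line that the arm cannot do raises ctrl.MotionError and nothing moves.
- ctrl.finish_job(): hands the job in, once; it reports no verdict.
The state is a dict: "t": time; "q": joint angles; "qvel": joint speeds; "tau": joint torques, N m; "eef_pos": TCP position; "eef_rot": TCP orientation; "force": force on the tool from outside, world axes, zero at the start; "wrist_torque": the same for the moment, N m; "grip_width": finger opening in mm.
Only numpy, scipy, OpenCV 4.12 (cv2) and the standard library are available. Lean on these libraries where they do the work, as an engineer would, in place of code of your own. Each camera call takes 0.05 s, during which the arm holds its last target.

### The job

Take the green grinding wheel, the one with the red dot, out of the rack and gently set its shaft on the rollers of the blue balancing stand, one end on each pair, with the wheel between them. Let go while its red-dotted heavy side is still up, so that the wheel swings round by itself until that side hangs still at the bottom, and leave the other wheels in the rack.

Things in the scene. Friction and masses are not known exactly. Their poses are not given: they have to be found in the camera images.
- green_wheel_center (a point): (mm) Centre of the loose green wheel: disc 110 diameter, 20 thick, upright in a rack seat, axis 73 up; fixed on a level shaft (its x axis) 13 diameter, 100 long, with flanges 28 diameter, 28 over both. -z points to the heavy side (red dot), at the start 137 degrees from straight down. 0.6-0.85 kg. Pinch the flat faces from above, 36-38 over this point, fingertips at least 16 over it.
- stand: (mm) Fixed blue stand, 150 x 110; origin under its centre, on the table; x along the shaft line. Four free brass rollers, 32 diameter, centres at x +-38, y +-17.5, 71 up. A shaft in the valleys of both pairs has its axis at y 0, 85 up, either way round; the wheel hangs between the pairs (44 room along x). Lugs at x +-54 to 62 are 80 high. The heavy side comes to rest at the bottom within 5 s.
- grey_wheel_center (a point): Centre of the pale grey wheel, loose, same size as the green one, in another seat of the same rack. The three seats lie in one row, 125 mm apart, square to the shafts. Leave it there.
- cork_wheel_center (a point): Centre of the brown cork wheel, loose, same size as the green one, in another seat of the same rack. Leave it there.
Mind the look-alikes: they are no part of the job. Of the things shaped like the stand, the blue one is meant.

How it is judged:
By the outcome, as a careful person would: the job done as asked, in the order asked, and still so for the second after the job is handed in, with the robot touching nothing.
It also fails if it takes over 48 s, if anything falls off the work surface, if the arm or the gripper's body presses on something with over 40 N, if the wrist force passes 120 N, or if a joint passes its speed limit or range.

## Working session

There is one attempt and no reset: what is moved stays moved. The work goes in short steps, each a Python script; the robot and the scene stay as the last script left them, time stands still between calls to the robot, and variables do not carry over. Pictures are saved under pics/ and viewed, and the job is handed in when it is done.

```bash
mkdir -p pics; ls
python3 - <<'E'
from plant import ctrl,sensors,optics
import cv2,numpy as np
for n in ["scene","side"]:
    p,d=optics.grab_frame(n); cv2.imwrite(f"pics/{n}0.png",p[:,:,::-1]); np.savez(f"{n}0.npz",p=p,d=d)
    print(n,optics.camera_params(n))
print(optics.camera_params("wrist"),ctrl.tcp_to_tips,sensors.read_state())
E
```

```text
pics
scene {'mtx': array([[508.9933613 ,   0.        , 317.31736164],
       [  0.        , 508.9933613 , 246.47248635],
       [  0.        ,   0.        ,   1.        ]]), 'k1': -0.043601476095733636, 'R': array([[ 2.15883045e-01,  9.76419228e-01,  3.73025827e-05],
       [ 8.22829538e-01, -1.81904307e-01, -5.38388683e-01],
       [-5.25686277e-01,  1.16259682e-01, -8.42696638e-01]]), 't': array([ -83.75994847, -306.48290611, 1295.79689251])}
side {'mtx': array([[440.49381237,   0.        , 324.24266876],
       [  0.        , 440.49381237, 235.03646258],
       [  0.        ,   0.        ,   1.        ]]), 'k1': -0.1054198098088529, 'R': array([[-0.92270996, -0.38548879, -0.00217289],
       [-0.22717434,  0.54830347, -0.80483236],
       [ 0.31144525, -0.74213321, -0.59349823]]), 't': array([392.96018095, 159.34563769, 806.09081008])}
{'mtx': array([[336.05790954,   0.        , 308.64329853],
       [  0.        , 336.05790954, 242.2942571 ],
       [  0.        ,   0.        ,   1.        ]]), 'k1': -0.013327017199812902, 'T_tool_cam': array([[ 7.43309636e-04, -9.64147730e-01, -
[... 375 characters left out ...]
0, -1.99832317e-05,
        1.39350993e+00, -1.50491554e-01]), 'qvel': array([-0.00126122, -0.00233342, -0.00356069,  0.00094399,  0.00032754,
        0.000842  ]), 'tau': array([-1.94406089e-04, -3.84091938e+01, -2.92548555e+01, -1.57401405e-04,
        4.84844728e-03,  1.75541800e-05]), 'eef_pos': array([ 150.95430979, -554.17017514,  255.2164242 ]), 'eef_rot': array([[ 9.64882417e-01,  2.62682037e-01, -2.62202435e-04],
       [ 2.62682000e-01, -9.64880193e-01,  2.09291554e-03],
       [ 2.96777381e-04, -2.08829327e-03, -9.99997775e-01]]), 'force': array([ 0.93411997, -0.06622942,  0.2384179 ]), 'wrist_torque': array([-0.06068619,  0.01313029, -0.05512188]), 'grip_width': 85.4478259060497}
```

View pics/scene0.png

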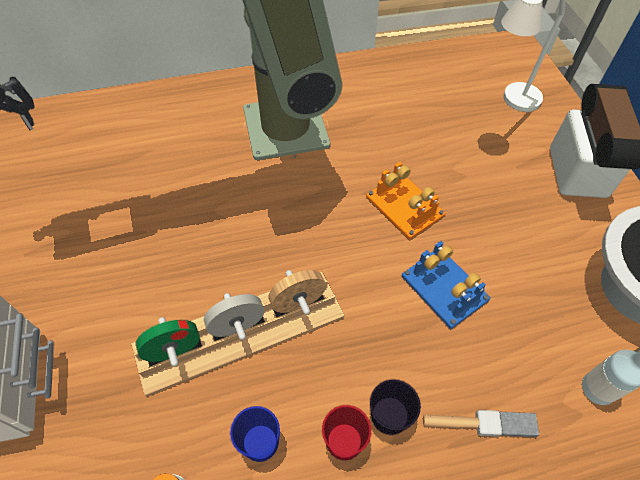

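View pics/side0.png

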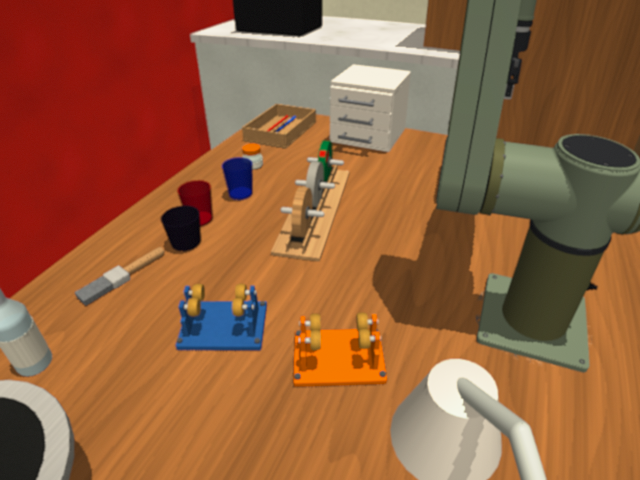

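Scene: green wheel at about (168,342), grey (235,316), cork (298,291), blue stand (446,284), and an orange look-alike at (405,200). I'll enlarge the green wheel and blue stand next.

```bash
cat > h.py <<'E'
import numpy as np,cv2
from plant import ctrl,sensors,optics
def rays(P,uv):
    m=P["mtx"];D=np.array([P["k1"],0,0,0,0.])
    return cv2.undistortPoints(np.array(uv,float).reshape(-1,1,2),m,D).reshape(-1,2)
def cam2w(P,X,st=None):
    if "R" in P: return (X-P["t"])@P["R"]
    T=P["T_tool_cam"]; Y=X@T[:3,:3].T+T[:3,3]
    return Y@st["eef_rot"].T+st["eef_pos"]
def cloud(P,d,st=None):
    v,u=np.nonzero(d>0); r=rays(P,np.c_[u,v]); z=d[v,u][:,None]
    return u,v,cam2w(P,np.c_[r*z,z],st)
def atz(P,uv,z,st=None):
    r=rays(P,uv); X=np.c_[r,np.ones(len(r))]
    a=cam2w(P,X*0,st);b=cam2w(P,X,st); d=b-a
    return a+d*((z-a[:,2])/d[:,2])[:,None]
def proj(P,X,st=None):
    X=np.atleast_2d(np.asarray(X,float))
    if "R" in P: C=X@P["R"].T+P["t"]
    else:
        T=P["T_tool_cam"]; C=((X-st["eef_pos"])@st["eef_rot"]-T[:3,3])@T[:3,:3]
    return cv2.projectPoints(C,np.zeros(3),np.zeros(3),P["mtx"],np.array([P["k1"],0,0,0,0.]))[0].reshape(-1,2)
E
python3 - <<'E'
from h import *
p=np.load("scene0.npz");im=p["p"];d=p["d"]
cv2.imwrite("pics/s_w.png",cv2.resize(im[260:400,120:360,::-1],None,fx=3.3,fy=3.3,interpolation=cv2.INTER_CUBIC))
cv2.imwrite("pics/s_b.png",cv2.resize(im[230:335,390:500,::-1],None,fx=5.5,fy=5.5,interpolation=cv2.INTER_CUBIC))
P=optics.camera_params("scene")
u,v,X=cloud(P,d); c=im[v,u].astype(int)
g=(c[:,1]>1.5*c[:,0])&(c[:,1]>c[:,2]*1.5)&(c[:,1]>40)&(u>100)&(u<230)&(v>290)
print("green",g.sum(),np.percentile(X[g],[2,50,98],0))
b=(c[:,2]>1.4*c[:,0])&(c[:,2]>60)&(u>395)&(u<495)&(v>235)&(v<335)
B=X[b];print("blue",b.sum(),np.percentile(B,[2,50,98],0))
base=B[B[:,2]<25];print(cv2.minAreaRect(base[:,:2].astype(np.float32)),np.median(base[:,2]))
E
```

```text
green 1521 [[ 543.60262198 -358.06763638   28.33767605]
 [ 563.79652988 -315.88622995   95.68563017]
 [ 575.03609568 -260.25126926  127.9813009 ]]
blue 3088 [[472.88388731 168.82218672   8.40430578]
 [535.36518294 226.46977311  14.71403587]
 [607.12781199 293.08293266  80.43367714]]
((518.5369873046875, 240.91961669921875), (167.06561279296875, 130.7212371826172), 22.741472244262695) 14.237260872647258
```

View pics/s_w.png

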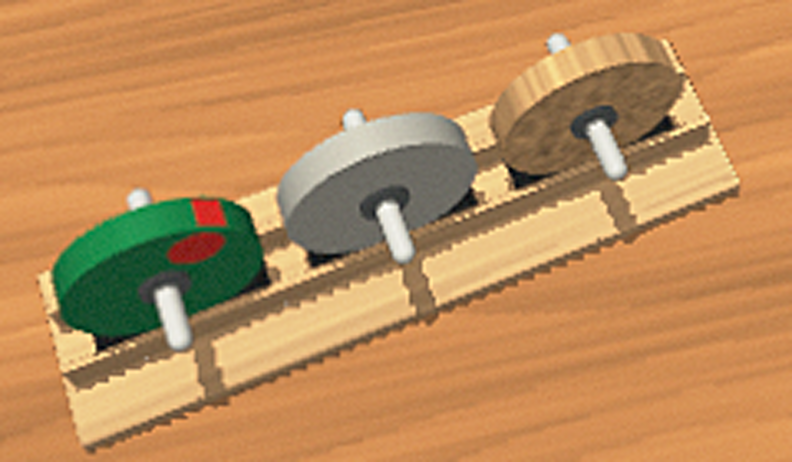

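View pics/s_b.png

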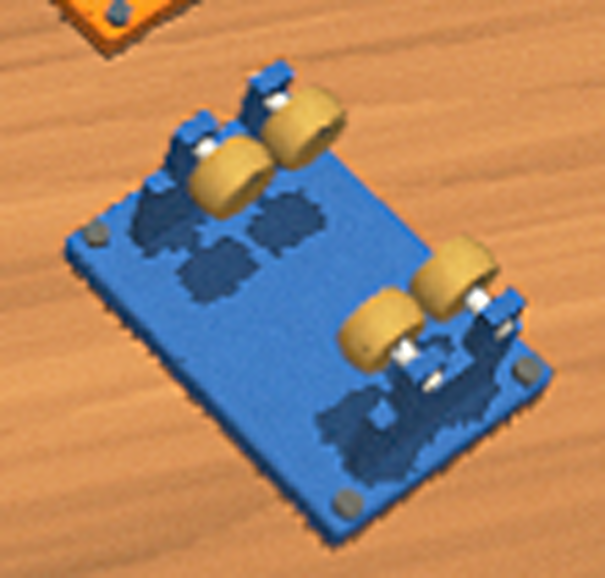

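The crop shows the green wheel's shaft ends at about scene (174,363) and (162,320), with the red patch up and to the right. The blue stand's lugs sit at its upper-left and lower-right ends. I'll compute rough poses, then take wrist views.

Run:
```python
from h import *
P=optics.camera_params("scene")
f=lambda L,o,s:[(a/s+o[0],b/s+o[1]) for a,b in L]
print(atz(P,f([(180,342),(139,197),(402,256),(352,116),(617,172),(558,41)],(120,260),3.3),73).round(1))
# stand base corners top (order: left, bottom, right)
print(atz(P,f([(70,245),(332,535),(548,375)],(390,230),5.5),12).round(1))
c=atz(P,f([(232,178),(304,126),(382,330),(455,275)],(390,230),5.5),71);print(c.round(1),c.mean(0))
```

```text
[[ 601.8 -302.4   73. ]
 [ 512.8 -318.7   73. ]
 [ 578.6 -180.6   73. ]
 [ 488.  -196.6   73. ]
 [ 554.6  -56.4   73. ]
 [ 465.   -72.8   73. ]]
[[485.8 158.8  12. ]
 [618.5 213.9  12. ]
 [576.2 313.7  12. ]]
[[502.2 205.4  71. ]
 [487.1 238.2  71. ]
 [571.5 235.9  71. ]
 [556.7 268.8  71. ]] [529.39029961 237.0617452   71.        ]
```

Wheel centres come out near (558,-310), (533,-188) and (510,-65), which matches the 125 mm pitch. The stand is near (531,236) with its x axis at about 22.5°. Both fit the given sizes, so I'll go to the wrist views, stand first.

```bash
cat >> h.py <<'E'
def Rz(deg):  # tool down, tool y along +axis at angle deg
    a=np.deg2rad(deg); y=np.array([np.cos(a),np.sin(a),0]); z=np.array([0,0,-1.]); return np.c_[np.cross(y,z),y,z]
def snap(name,tag):
    st=sensors.read_state(); p,d=optics.grab_frame(name)
    cv2.imwrite(f"pics/{tag}.png",p[:,:,::-1]); np.savez(f"{tag}.npz",p=p,d=d,**st)
    return st,p,d
E
python3 - <<'E'
from h import *
for n,p,a in [("w",[558,-310,250],10.5),("w2",[558,-310,250],190.5),("s",[531,236,250],22.5),("s2",[531,236,250],202.5)]:
    q=ctrl.solve_ik(p,Rz(a)); print(n,None if q is None else np.round(q,2))
E
```

```text
w [-0.64  0.34  1.38 -0.    1.42 -0.83]
w2 [-0.64  0.34  1.38 -0.    1.42  2.32]
s [ 0.27  0.22  1.53 -0.    1.38 -0.12]
s2 None
```

Run:
```python
from h import *
ctrl.move_ptp([531,236,250],Rz(22.5)); print(sensors.read_state()["t"]); ctrl.hold(0.2)
snap("wrist","wst")
ctrl.move_ptp([558,-310,270],Rz(10.5)); ctrl.hold(0.2)
st,_,_=snap("wrist","wwh"); print(st["t"],st["eef_pos"])
```

```text
3.175
5.6 [ 558.4246945  -309.01335389  270.01636701]
```

View pics/wst.png

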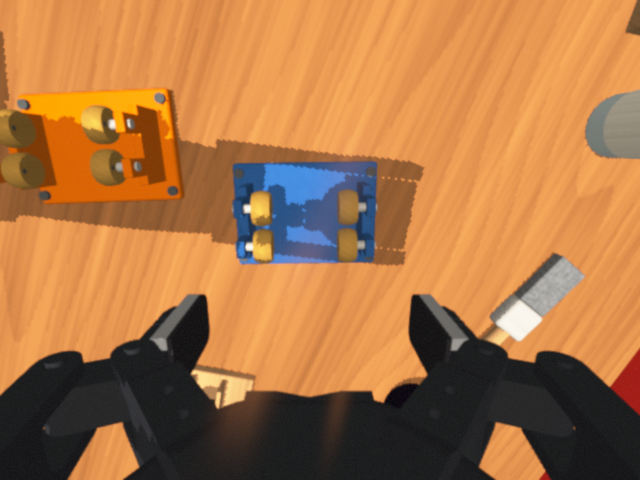

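View pics/wwh.png

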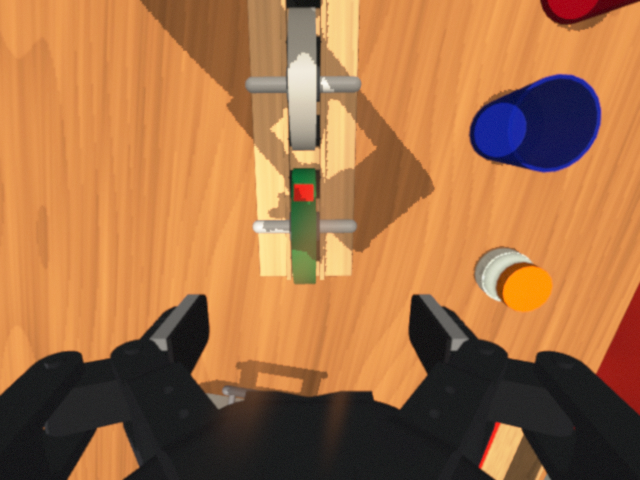

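Wrist views: the blue stand's rollers are around (262,209), (262,245), (348,209) and (348,245). The green wheel's shaft runs from (255,227) to (355,227), with the red patch at (304,191). I'll enlarge both.

Run:
```python
import cv2
a=cv2.imread("pics/wst.png");cv2.imwrite("pics/wst_z.png",cv2.resize(a[150:275,225:390],None,fx=4.6,fy=4.6,interpolation=cv2.INTER_CUBIC))
a=cv2.imread("pics/wwh.png");cv2.imwrite("pics/wwh_z.png",cv2.resize(a[160:295,240:370],None,fx=4.4,fy=4.4,interpolation=cv2.INTER_CUBIC))
```

```text
(no output)
```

View pics/wst_z.png

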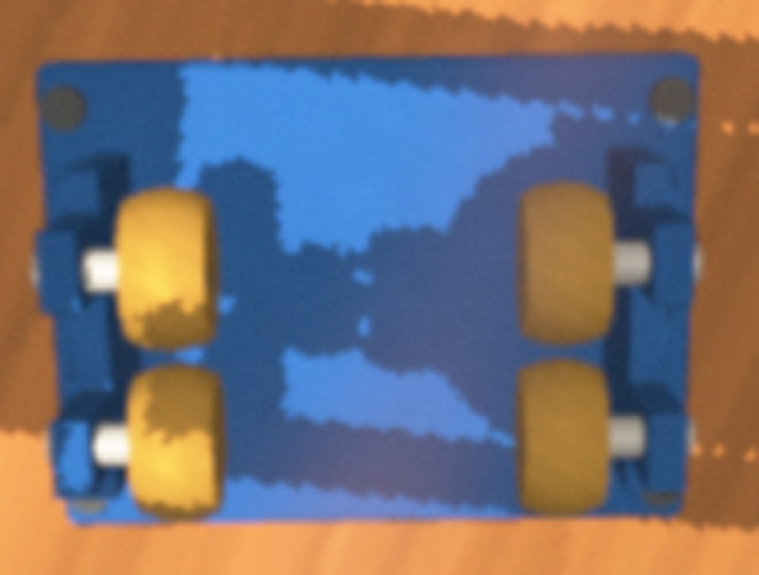

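View pics/wwh_z.png

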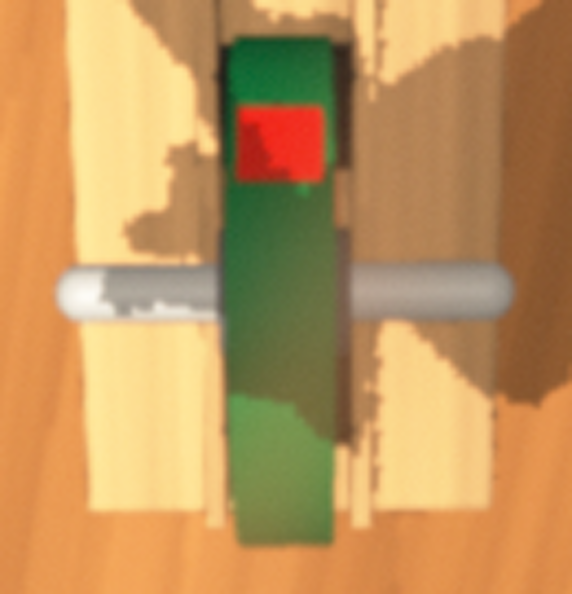

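```bash
cat > fit.py <<'E'
from h import *
from scipy.optimize import least_squares
P=optics.camera_params("wrist")
L=np.load("wst.npz"); st=dict(eef_rot=L["eef_rot"],eef_pos=L["eef_pos"])
Z=lambda l,o,s:np.array([(a/s+o[0],b/s+o[1]) for a,b in l])
th=np.linspace(0,2*np.pi,60)
boxes=Z([(117,187),(216,350),(518,182),(613,345),(128,362),(224,518),(517,358),(610,514)],(225,150),4.6).reshape(4,4)
# zoom cubic half pixel shift negligible
# tool y=+stand x (right in image?), order resolved below
def model(p):
    x,y,a,w=p; c,s=np.cos(a),np.sin(a); out=[]
    for sx,sy in ORD:
        l=np.array([[sx*38+e*w,sy*17.5+16*np.cos(t),71+16*np.sin(t)] for e in(-1,1) for t in th])
        X=np.c_[x+c*l[:,0]-s*l[:,1],y+s*l[:,0]+c*l[:,1],l[:,2]]
        u=proj(P,X,st); out.append(np.r_[u.min(0),u.max(0)])
    return np.array(out)
best=None
for o in ([(-1,1),(1,1),(-1,-1),(1,-1)],[(-1,-1),(1,-1),(-1,1),(1,1)]):
    ORD=o
    r=least_squares(lambda p:(model(p)-boxes).ravel(),[531,236,np.deg2rad(22.5),9])
    print(r.cost,r.x[:2].round(2),np.rad2deg(r.x[2]).round(2),r.x[3].round(2)); print(r.fun.reshape(4,4).round(2)) if r.cost<30 else 0
ax=atz(P,Z([(100,270),(632,263),(112,446),(627,437)],(225,150),4.6),71,st);print(ax.round(1),ax.mean(0)); 
print(np.rad2deg(np.arctan2((ax[1]-ax[0])[1],(ax[1]-ax[0])[0])))
L=np.load("wwh.npz"); s2=dict(eef_rot=L["eef_rot"],eef_pos=L["eef_pos"])
e=atz(P,Z([(58,293),(513,290)],(240,160),4.4),73,s2);print(e.round(1),e.mean(0),np.linalg.norm(e[1]-e[0]),np.rad2deg(np.arctan2((e[1]-e[0])[1],(e[1]-e[0])[0])))
# disc: crop rim right/left edges at lowest and at top
d=L["d"];im=L["p"].astype(int);u,v,X=cloud(P,d,s2);c=im[v,u]
g=(c[:,1]>1.5*c[:,0])&(u>280)&(u<330)&(v>160)&(v<290)&(X[:,2]>60)
G=X[g];print(G.shape,np.percentile(G,[1,50,99],0).round(1))
ad=(e[1]-e[0])/np.linalg.norm(e[1]-e[0]); s=(G-e.mean(0))@ad; rr=(G-e.mean(0))@np.array([-ad[1],ad[0],0]); 
t=G[:,2]>115; print("along",np.percentile(s,[2,50,98]),np.percentile(s[t],[2,50,98]),"row",np.percentile(rr,[1,99]))
f=least_squares(lambda p:np.hypot(rr-p[0],G[:,2]-p[1])-p[2],[0,73,55],loss="soft_l1");print("rim circle",f.x)
E
python3 fit.py
```

```text
1.6311460287801551 [528.76 235.69] 23.11 7.36
[[ 0.13 -0.81  0.31  0.12]
 [ 0.04 -0.66  0.08  0.29]
 [ 0.01 -0.29  0.    0.88]
 [-0.17 -0.31 -0.4   0.89]]
5683.288096686484 [529.17 234.73] 22.75 7.38
[[474.6 231.2  71. ]
 [569.1 271.8  71. ]
 [488.7 198.7  71. ]
 [582.9 239.7  71. ]] [528.83702449 235.35452762  71.        ]
23.24618558645753
[[ 507.8 -321.2   73. ]
 [ 605.  -302.3   73. ]] [ 556.37727128 -311.75461901   73.        ] 99.01845316218217 11.01660180797522
(677, 3) [[ 536.9 -305.4   81.5]
 [ 546.5 -273.4  109.7]
 [ 556.9 -257.9  126.8]]
along [-10.39641538  -4.17583928   8.65395095] [-10.3292803   -6.32126684   2.95387414] row [ 8.11950774 54.15227036]
rim circle [3.68680438e-02 7.25082904e+01 5.48779877e+01]
```

The fits are consistent: rim circle at height 72.5 and radius 54.9, shaft 99 mm, axle fit within a pixel. Next I'll grasp and lift.

```bash
python3 - <<'E'
from h import *
R=Rz(11.0); c=[556.4,-311.8]
ctrl.gripper_to(60)
ctrl.move_l(c+[200],R,vel=150)
s=lambda m:(lambda t:print(m,round(t["t"],2),t["eef_pos"].round(1),t["force"].round(1),round(t["grip_width"],1)))(sensors.read_state())
s("above")
print(ctrl.move_l(c+[116],vel=90,threshold=10)); s("down")
ctrl.gripper_to(10,force=90); s("grip")
snap("side","g_side"); snap("wrist","g_wr")
ctrl.move_l(c+[130],vel=40); s("up")
ctrl.move_l(c+[230],vel=130); ctrl.hold(0.2); s("lift"); snap("scene","g_sc"); snap("wrist","g_wr2");snap("side","g_side2")
E
python3 - <<'E'
import cv2,numpy as np
a=cv2.imread("pics/g_side2.png")[90:260,240:400];b=cv2.imread("pics/g_sc.png")[200:400,100:350]
b=cv2.resize(b,(500,400));a=cv2.resize(a,(300,319));o=np.zeros((400,800,3),np.uint8);o[:,:500]=b;o[:319,500:]=a;cv2.imwrite("pics/g_both.png",o)
E
```

```text
above 6.64 [ 556.7 -312.1  200.5] [0.2 0.3 0.1] 60.1
False
down 7.72 [ 557.  -312.2  116.9] [-0.2 -1.2 -0.5] 59.9
grip 8.17 [ 556.5 -312.1  116.8] [-0.7  0.2  4.1] 19.3
up 8.77 [ 556.  -311.4  129.2] [ 0.3 -0.6 -8. ] 18.8
lift 9.88 [ 555.8 -311.3  228.4] [-0.2  0.2 -9.4] 19.4
```

View pics/g_both.png

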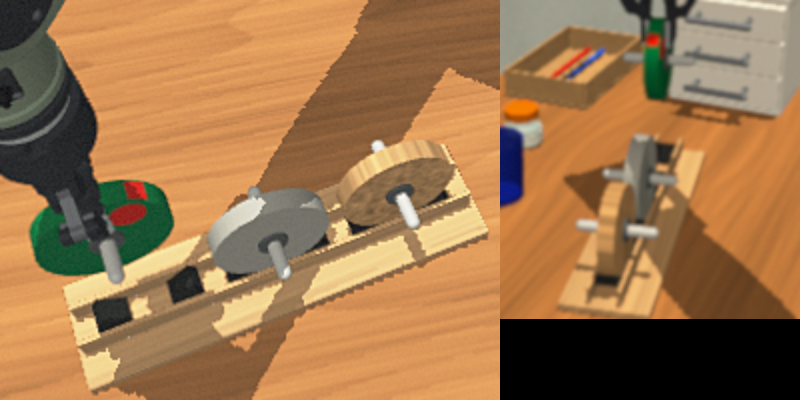

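View pics/g_wr2.png

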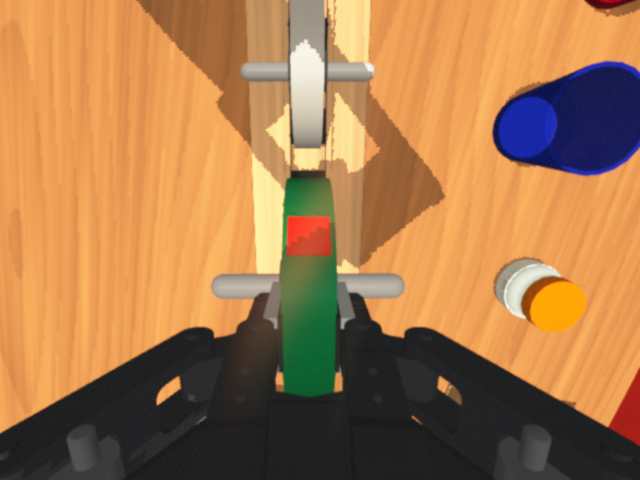

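The green wheel is held upright, shaft ends at (212,286) and (404,286), red patch still up; the other two wheels are undisturbed. I'll measure it in the tool frame, then move over the stand.

Run:
```python
from h import *
P=optics.camera_params("wrist"); L=np.load("g_wr2.npz"); st=dict(eef_rot=L["eef_rot"],eef_pos=L["eef_pos"])
e=atz(P,[(212,286),(404,286)],st["eef_pos"][2]-43.8,st); t=(e-st["eef_pos"])@st["eef_rot"]; print(t.round(1),t.mean(0).round(1))
s=lambda m:(lambda t:print(m,round(t["t"],2),t["eef_pos"].round(1),t["force"].round(1),round(t["grip_width"],1)))(sensors.read_state())
ctrl.move_l([556,-311.5,300],vel=120)
ctrl.move_ptp([528.8,235.6,300],Rz(23.1)); s("over")
ctrl.move_l([528.8,235.6,165],vel=120); ctrl.hold(0.3); s("pre")
snap("wrist","p_wr"); snap("side","p_side"); snap("scene","p_sc")
a=cv2.imread("pics/p_side.png")[200:380,130:310];b=cv2.imread("pics/p_sc.png")[180:340,370:530]
cv2.imwrite("pics/p_both.png",np.hstack([cv2.resize(a,(400,400),interpolation=2),cv2.resize(b,(400,400),interpolation=2)]))
```

```text
[[  0.4 -48.8  43.9]
 [  0.5  50.3  43.7]] [ 0.5  0.7 43.8]
over 12.74 [529.4 234.5 300. ] [ 0.1  0.5 -8. ] 19.0
pre 14.32 [529.1 235.7 165.5] [ 0.5  0.4 -7.6] 19.0
```

View pics/p_both.png

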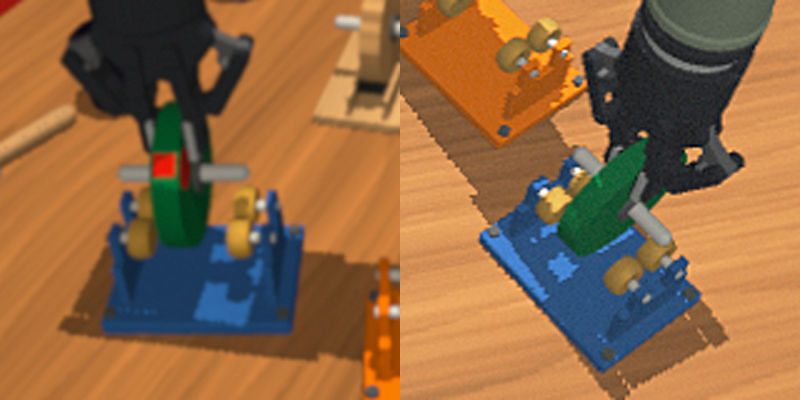

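View pics/p_wr.png

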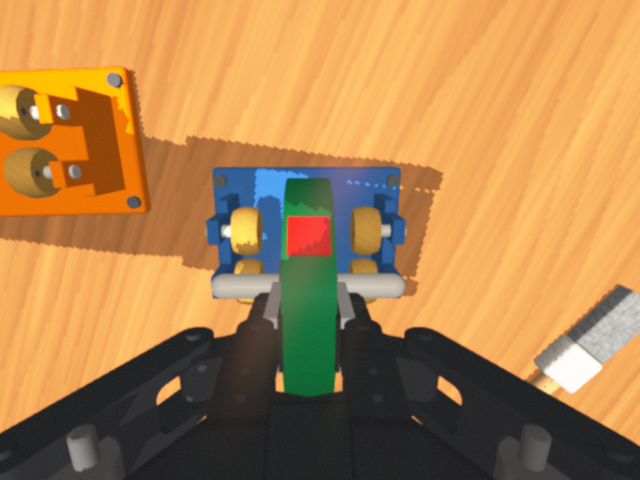

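The wheel is centred between the roller pairs: disc at column 308, rollers at 246 and 367. The red patch is up. Lowering with contact sensing.

Run:
```python
from h import *
s=lambda m:(lambda t:print(m,round(t["t"],2),t["eef_pos"].round(1),t["force"].round(1),t["wrist_torque"].round(2),round(t["grip_width"],1)))(sensors.read_state())
c=[528.7,235.2]
print(ctrl.move_l(c+[136],vel=60,threshold=8)); ctrl.hold(0.2); s("136")
print(ctrl.move_l(c+[126],vel=12,threshold=4)); s("contact")
snap("side","c_side"); snap("wrist","c_wr")
cv2.imwrite("pics/c_both.png",np.hstack([cv2.resize(cv2.imread("pics/c_side.png")[200:380,130:310],(400,400)),cv2.resize(cv2.imread("pics/c_wr.png")[140:340,210:410],(400,400))]))
```

```text
False
136 15.3 [529.2 235.4 136.7] [-0.1  0.1 -7.3] [-0.08  0.01 -0.04] 19.2
True
contact 15.93 [528.1 235.2 127.8] [ 0.8 -2.9  4.8] [-0.95 -0.43 -0.04] 18.8
```

View pics/c_both.png

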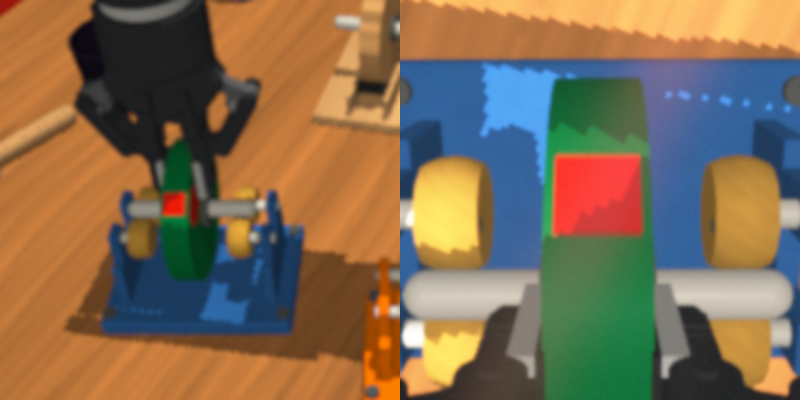

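The shaft lies in the valley on both roller pairs, about 12 N lighter on the wrist. I'll check the settled force, relax, and let go.

Run:
```python
from h import *
s=lambda m:(lambda t:print(m,round(t["t"],2),t["eef_pos"].round(2),t["force"].round(1),t["wrist_torque"].round(2),round(t["grip_width"],1)))(sensors.read_state())
ctrl.hold(0.2); s("hold")
```

```text
hold 16.23 [527.16 235.2  127.01] [-1.2  1.7  7.2] [ 0.58  0.13 -0.1 ] 18.9
```

Run:
```python
from h import *
s=lambda m:(lambda t:print(m,round(t["t"],2),t["eef_pos"].round(2),t["force"].round(1),t["wrist_torque"].round(2),round(t["grip_width"],1)))(sensors.read_state())
p=sensors.read_state()["eef_pos"]
ctrl.move_l([528.7,235.2,p[2]+0.7],vel=5); ctrl.hold(0.2); s("relax")
ctrl.gripper_to(45); s("open")
ctrl.move_l([528.7,235.2,215],vel=110); s("up")
snap("side","r_side0"); snap("wrist","r_wr0")
cv2.imwrite("pics/r_both0.png",np.hstack([cv2.resize(cv2.imread("pics/r_side0.png")[200:380,130:310],(400,400)),cv2.resize(cv2.imread("pics/r_wr0.png")[120:320,210:410],(400,400))]))
```

```text
relax 17.43 [527.35 235.12 127.16] [-5.8 -0.1  6.6] [ 0.29  0.7  -0.05] 19.2
open 17.79 [528.96 235.01 127.45] [-0.1 -0.3 -0.1] [-0.03  0.    0.01] 45.0
up 18.73 [528.1  235.01 214.1 ] [ 0.3  0.  -1.2] [-0.01 -0.02 -0.01] 45.1
```

View pics/r_both0.png

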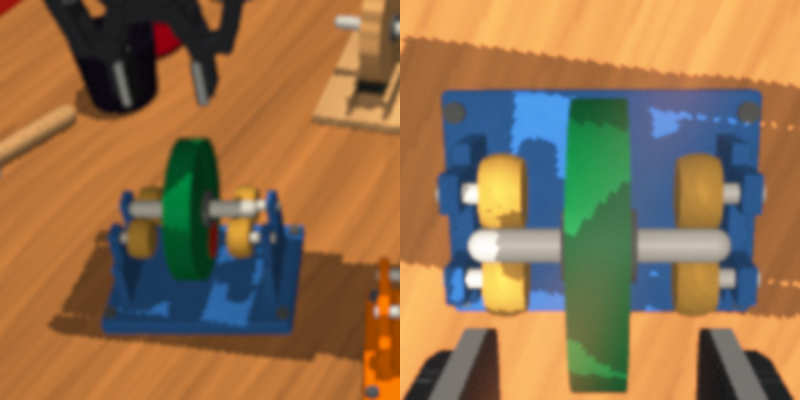

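The wheel sits on the rollers and is turning: the red patch has left the top and part of it shows low on the far side. I'll move clear and wait for it to come to rest.

Run:
```python
from h import *
ctrl.move_l([528.7,235.2,300],vel=120)
ctrl.hold(4.5)
snap("side","f0"); ctrl.hold(1.0); st,_,_=snap("side","f1"); snap("scene","fs"); snap("wrist","fw"); print(st["t"])
a=cv2.imread("pics/f0.png")[200:380,130:310].astype(int);b=cv2.imread("pics/f1.png")[200:380,130:310]
print("diff",np.abs(a-b).max(),np.abs(a-b).mean())
cv2.imwrite("pics/f_both.png",np.hstack([cv2.resize(b,(400,400)),cv2.resize(cv2.imread("pics/fs.png")[200:360,370:530],(400,400))]))
```

```text
25.2417
diff 9 0.6528703703703703
```

View pics/f_both.png

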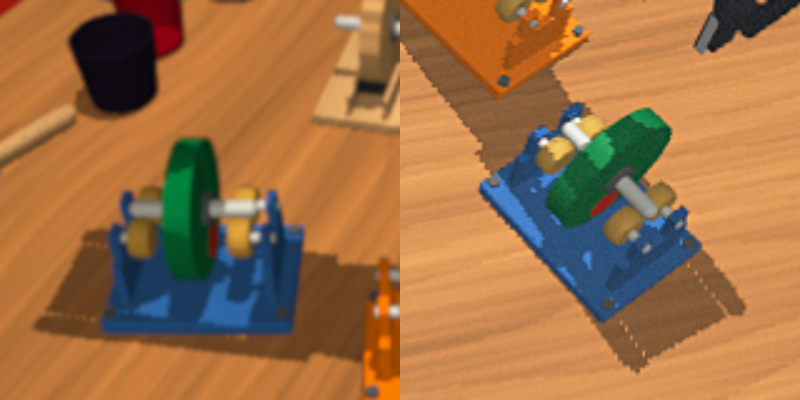

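View pics/fs.png

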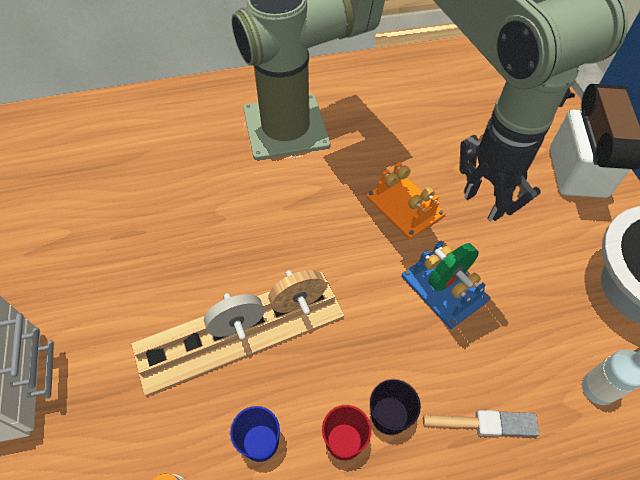

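View pics/fw.png

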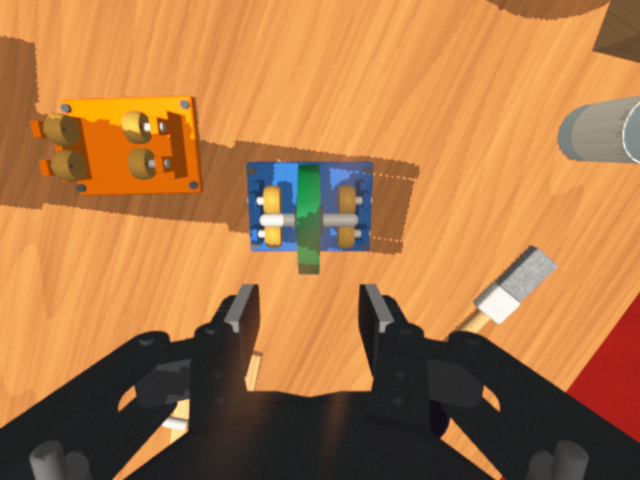

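The wheel is still (no change over 1 s), and the red dot shows low on the near face at about scene (452,281). A quick numeric check against straight down:

Run:
```python
from h import *
P=optics.camera_params("scene");a=np.deg2rad(23.1);x=np.array([np.cos(a),np.sin(a),0]);y=np.array([-np.sin(a),np.cos(a),0])
c=np.array([528.8,235.6,85])
for n in ["side","scene"]:
    P=optics.camera_params(n); L=np.load({"side":"f1.npz","scene":"fs.npz"}[n]); im=L["p"].astype(int)
    w=proj(P,c)[0]
    v,u=np.nonzero((im[...,0]>1.8*im[...,1])&(im[...,0]>1.8*im[...,2])&(im[...,0]>50)); k=np.hypot(u-w[0],v-w[1])<45
    uv=np.c_[u,v][k]
    if n=="side": uv=uv[uv[:,0]<235]
    print(n,w.round(),len(uv))
    if len(uv):
        r=rays(P,uv); X=np.c_[r,np.ones(len(r))]; o=cam2w(P,X*0);dd=cam2w(P,X)-o
        for f in(10,):
            p=o+dd*(((c+x*f-o)@x)/(dd@x))[:,None]; yy=(p-c)@y; zz=p[:,2]-85; print(uv.mean(0), "y",np.percentile(yy,[5,50,95]).round(1),"z",np.percentile(zz,[5,50,95]).round(1))
```

```text
side [215. 294.] 47
[225.46808511 307.06382979] y [-86.7 -72.8 -60.6] z [-119.8 -107.8  -95. ]
scene [453. 267.] 42
[451.19047619 280.9047619 ] y [-14.6  -4.    8.2] z [-47.4 -35.6 -24. ]
```

Run:
```python
from h import *
ctrl.hold(1.0); st,_,_=snap("scene","fz"); a=np.load("fs.npz")["p"].astype(int);b=np.load("fz.npz")["p"].astype(int)
print(st["t"],np.abs(a-b)[235:330,400:495].max()); ctrl.finish_job()
```

```text
26.3917 30
the job is handed in; nothing more can be done
```

The green wheel is out of the rack and resting on the blue stand's rollers, one shaft end on each pair with the wheel between them. I let go with the red dot still up, and the wheel swung round by itself. I handed the job in at about 26.4 s.

**Placing:** I stopped lowering when the shaft touched the rollers. It was pressed down with an estimated 5–15 N when I opened the jaws, and the 0.7 mm lift I made to ease this barely moved the arm.

**Heavy side:** it hangs at the bottom. In the scene camera the red dot sits about 36 mm below the shaft and about 4 mm to one side, so roughly 5–6° off straight down. That is near the 2 mm calibration error. My check from the side camera gave no usable figure, because it sees the wheel face at too flat an angle.

**Stillness:** two side pictures 1 s apart matched, with a largest pixel change of 9. A later pair of scene pictures, about 1.1 s apart, showed a largest change of 30 around the stand. I did not look into that before handing in; it could be image noise at the edges.

**Everything else:** in the last pictures I looked at, the grey and cork wheels are in their seats and the gripper is well clear, with its tool point at 300 mm.

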